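# Fit the red stop button into the control station

## Task

Take the red mushroom stop button out of the blue kit block and fit it in the empty hole of the steel front plate of the push-button station: feel for the hole lightly with the end of the barrel, then press it straight in past its spring clips until the yellow bezel sits flush on the plate, and let go. Work gently, with light hand pressure on the station (20 N is plenty), and leave the other two operators standing in the kit block.

Things in the scene. Friction and masses are not known exactly. Their poses are not given: they have to be found in the camera images.
- stop_button: Part to fit: red mushroom push-button, 62 mm tall, about 65 g, upright in a bore of the kit block, its bezel on the block's top face. Origin at the centre of the barrel's foot, z up to the head; round, yaw is free. From the foot: black barrel 22 mm dia, square-ended, no chamfer, z 0-26 mm; yellow bezel 32 mm dia, z 26-35; black neck 24 mm dia, z 35-41; red head 40 mm dia above.
- stop_head (a point): The place to grip the stop button: middle of the straight sides of its red head, 49 mm above the barrel's foot. The sides are 40 mm in diameter and run from 41 to 57 mm above the foot, with a shallow dome on top to 62 mm.
- kit_block: Fixed blue plastic block, 210 mm long (its x), 80 mm wide (its y), 36 mm high; origin at the centre of its underside. Three 24 mm bores along its x at -65, 0 and +65 mm hold the stop button and two other operators in any order; their feet stand 10 mm above its underside. Lift straight up.
- station: Fixed push-button station: cream steel box 180 mm long (its x), 110 wide (its y), on a plywood board 260 x 180 x 12 mm. Origin at the centre of the board's underside. On top a level steel plate 172 x 104 mm, its face 90 mm above the origin. A green button is already fitted at x = +42 mm, 12 mm proud; the empty hole is at the -x end. Corner screw heads stand 2 mm above the plate.
- cutout (a point): Nominal centre of the empty hole, level with the plate's face: x -42 mm, y 0 in the station's frame. The plate has slotted fixings and was screwed down out of true, so the hole's true centre lies 2 to 5 mm from this point; search the whole 5 mm round it by feel. Hole: round, vertical, 23.5 mm in diameter (1.5 mm wider than the barrel), sharp-edged, no chamfer.
- collar (a point): Nominal centre of the hole's closed bottom, 34 mm below the plate's face: plate and black mounting collar are bored as one blind hole. From about 10 mm down two opposed spring clips rub on the barrel with some 4 to 10 N and hold it wherever it is left. Fully home, the bezel lies on the plate and the barrel's foot is 26 mm below the plate's face, 8 mm above this point.
- reset_button: Bystander: steel-bezelled flush push-button with a white cap, 39 mm tall, bezel 32 mm in diameter, in a bore of the kit block; origin at the foot of its barrel. Leave it there.
- selector: Bystander: steel-bezelled selector switch with a black bar knob, 51 mm tall, bezel 32 mm in diameter, in a bore of the kit block; origin at the foot of its barrel. Leave it there.
Mind the look-alikes: they are no part of the job. Leave any purple look-alike of the stop_button alone. Leave any green look-alike of the kit_block alone.

How it is judged:
By the outcome, as a careful person would: the job done as asked, in the order asked, and still so for the second after the job is handed in, with the robot touching nothing.
It also fails if it takes over 72 s, if anything falls off the work surface, if the arm or the gripper's body presses on something with over 40 N, if the wrist force passes 120 N, or if a joint passes its speed limit or range.

## Robot

A 7-joint arm with a two-finger parallel gripper is mounted at the origin on the work surface. World frame = base frame: x ahead of the robot, y to its left, z up, the work surface at z = 0. Lengths are in m, angles in rad, forces in N, time in s.
With the tool pointing down it reaches from about 0.425 to 0.875 m from the base axis. Payload 4.7 kg.
Tool frame: the origin (TCP) lies midway between the tips of the shut fingers; the grasp point (between the pads) lies 19 mm behind it; z points along the fingers, y is the line along which they close (so a half turn about z gives the same grasp; the last joint's range is limited). The gripper opens to 87 mm and grips with 3 to 60 N. Pads are 19 mm wide; open, the fingers measure 117 mm over their backs; the gripper's body (75 mm by 190 mm) begins 51 mm behind the grasp point.
Start: joints at [-1.127, 0.321, -0.07, 1.45, 0.023, 1.371, -0.057], TCP at [0.271, 0.591, 0.223] pointing down, gripper open.
Joint ranges: [-2.86, 2.86], [-0.3, 2.09], [-1.38, 1.24], [0.06, 2.45], [-1.56, 4.7], [0.09, 2.05], [-2.69, 2.69]. Speed limits (rad/s): [2.57, 2.57, 3.14, 3.14, 3.14, 3.14, 3.14].

## Interface

Orientations are given as a rotation vector (axis times angle).
In Python, from bench import ctrl gives the robot as it stands. The module is installed in compiled form; this text tells all that it offers.
- The arm moves only by the shell command python3 -m handwheel 'ROWS' [FORCE]. ROWS is JSON, a list of rows, each a list of 7 numbers: the finger opening in m, from 0 to 0.087, then the shift along the tool's x, y, z in m, then the turn, a rotation vector about the tool's x, y, z in degrees. A call has 1 to 12 rows; each row shifts and turns the commanded pose from where the row before left it, along the tool's axes as they then stand; what a row does not reach is not made up. A row lasts 1/8 s, in which the tool goes at most 62.5 mm and 10.7 degrees, less where a joint would pass 70% of its speed; a pose out of reach is approached as far as the arm can. A call is refused whole if a number of a shift passes 0.0625 or a number of a turn 10.7, either way. A call with a gripper value outside its range is refused whole. The fingers move at their own pace and stop on an object; FORCE is the grip in N (left out, the last holds). Time passes only in rows, so rows that do not move let the fingers close. It gives the time, the measured TCP pose, the force, the opening and the grip force at its end, in the units of the state.
- ctrl.get_state(): the state, without advancing time (a new reading comes with each control period).
- ctrl.get_image(name): name is "side" or "top" or "wrist"; returns (picture, depth): 400x640x3 uint8, blue, green, red; 400x640 float32, m along the optical axis (not along the pixel's ray), 0 where there is no reading.
- ctrl.camera_info(name): a dict with "intrinsics" (3x3 intrinsics, pixels), "R" (3x3) and "t" (3): a world point X has camera coordinates R X + t. Camera axes: x right, y down, z forward; pixel columns grow to the right and rows downward; lengths in m; the calibration is good to about 2 mm. A picture is of the moment at which its call begins: read the wrist's pose just before it. camera_info takes no time and is no camera call; for the wrist camera it gives the pose at the moment of the call.
- ctrl.close_job(): hands the job in; it is judged then, once.
The state is a dict: "time": time; "joint_positions": joint angles; "qd": joint speeds; "joint_torque": joint torques, N m; "position": TCP position; "tool_rot": TCP orientation; "ft_force": force on the tool from outside, world axes, zero at the start; "torque": the same for the moment, N m; "grip_width": opening from 0.0 (shut) to 1.0 (fully open); "grip_force": force on a finger pad.
Only numpy, scipy, OpenCV 4.12 (cv2) and the standard library are available. Lean on these libraries where they do the work, as an engineer would, in place of code of your own. Each camera call takes 0.05 s, during which the arm holds its last target. There are 200 camera calls.

## Working session

There is one attempt and no reset: what is moved stays moved. The work goes in short steps, Python scripts to look and compute and a shell command to move; the robot and the scene stay as the last step left them, time stands still between calls to the robot, and variables do not carry over. Pictures are saved under pics/ and viewed, at most 10 in all, crops included, and the job is handed in when it is done.

```bash
mkdir -p pics; cat > h.py <<'E'
import numpy as np, cv2
from bench import ctrl
from scipy.spatial.transform import Rotation as R
def grab(n):
    ci=ctrl.camera_info(n); im,d=ctrl.get_image(n); return im,d,ci
def plane(ci,u,v,z):
    K=np.array(ci["intrinsics"]);Rm=np.array(ci["R"]);t=np.array(ci["t"])
    r=Rm.T@np.linalg.inv(K)@np.array([u,v,1.]);c=-Rm.T@t
    return c+r*(z-c[2])/r[2]
def proj(ci,X):
    p=np.array(ci["intrinsics"])@(np.array(ci["R"])@np.array(X)+np.array(ci["t"]));return p[:2]/p[2]
def pt(ci,u,v,d):
    K=np.array(ci["intrinsics"]);Rm=np.array(ci["R"]);t=np.array(ci["t"])
    return Rm.T@(np.linalg.inv(K)@np.array([u,v,1.])*d-t)
def st():
    s=ctrl.get_state();print(round(s["time"],2),np.round(s["position"],4),np.round(s["tool_rot"],3),np.round(s["ft_force"],1),round(s["grip_width"],3),round(s["grip_force"],1));return s
E
python3 - <<'E'
from h import *
s=st();print(R.from_rotvec(s["tool_rot"]).as_matrix().round(3))
for n in("top","side"):
    im,d,ci=grab(n);cv2.imwrite(f"pics/{n}0.png",im);np.savez(f"{n}0.npz",im=im,d=d)
    print(n,(-np.array(ci["R"]).T@ci["t"]).round(3),np.array(ci["R"]).round(2).tolist(),np.array(ci["intrinsics"]).round(0).tolist())
E
```

```text
0.0 [0.2706 0.5904 0.2215] [-6.700e-01 -3.069e+00  3.000e-03] [ 0.4 -0.7  0.1] 1.001 0.0
[[-0.909  0.417 -0.001]
 [ 0.417  0.909 -0.002]
 [-0.    -0.002 -1.   ]]
top [ 0.431 -0.019  1.057] [[-0.01, -1.0, -0.03], [-1.0, 0.01, -0.08], [0.08, 0.03, -1.0]] [[504.0, 0.0, 314.0], [0.0, 504.0, 197.0], [0.0, 0.0, 1.0]]
side [ 0.408 -0.575  0.74 ] [[0.97, -0.23, -0.02], [-0.19, -0.73, -0.65], [0.14, 0.64, -0.76]] [[371.0, 0.0, 319.0], [0.0, 371.0, 196.0], [0.0, 0.0, 1.0]]
```

View pics/top0.png

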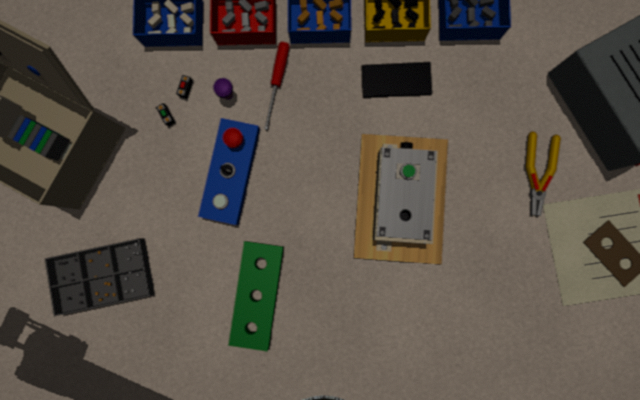

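View pics/side0.png

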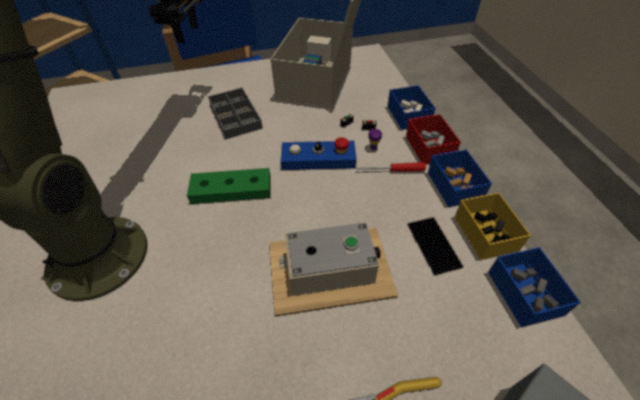

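The top view shows three red or purple candidates. The red mushroom at (233,138) is in the blue block, whose centre is about (230,172). The purple look-alike stands loose at (223,88), and the red screwdriver handle is at (280,65). The green block at (257,296) is the decoy block. The red head in the blue block fits the description. The plate's empty hole is at (405,215) and the fitted green button is at (408,171). I'll confirm this in a crop and measure.

```bash
cat > m.py <<'E'
from h import *
def red(im,lo=120):
    h=cv2.cvtColor(im,cv2.COLOR_BGR2HSV);return (((h[...,0]<8)|(h[...,0]>172))&(h[...,1]>150)&(h[...,2]>60)).astype(np.uint8)
def comps(m,amin=30):
    n,l,s,c=cv2.connectedComponentsWithStats(m);return [(c[i].round(2),s[i]) for i in range(1,n) if s[i][4]>amin]
E
python3 - <<'E'
from m import *
T=np.load("top0.npz");S=np.load("side0.npz");ct=ctrl.camera_info("top");cs=ctrl.camera_info("side")
for n,f,ci in(("top",T,ct),("side",S,cs)):
    im=f["im"];d=f["d"]
    for c,s in comps(red(im)): 
        print(n,"red",c,s, plane(ci,*c,0.059).round(4))
    hs=cv2.cvtColor(im,cv2.COLOR_BGR2HSV)
    if n=="top":
        roi=np.zeros(d.shape,np.uint8);roi[110:235,190:265]=1
        b=((hs[...,0]>105)&(hs[...,0]<125)&(hs[...,1]>150)).astype(np.uint8)*roi
        p=np.argwhere(b)[:,::-1].astype(np.float32);r=cv2.minAreaRect(p);bx=cv2.boxPoints(r)
        print("block",r,[plane(ci,*q,0.036).round(4).tolist() for q in bx])
        # station top via depth
        z=np.array([[pt(ci,u,v,d[v,u])[2] for u in range(350,455)] for v in range(125,270)])
        m=((z>0.075)&(z<0.115)).astype(np.uint8);p=np.argwhere(m)[:,::-1].astype(np.float32)+[350,125]
        r=cv2.minAreaRect(p.astype(np.float32));bx=cv2.boxPoints(r);print("box",r,[plane(ci,*q,0.09).round(4).tolist() for q in bx])
        print("plate z",np.median(z[m>0]))
        # plywood board
        w=((hs[...,0]>8)&(hs[...,0]<22)&(hs[...,1]>85)).astype(np.uint8);w[:, :345]=0;w[:,455:]=0;w[:125]=0;w[275:]=0
        r=cv2.minAreaRect(np.argwhere(w)[:,::-1].astype(np.float32));bx=cv2.boxPoints(r);print("board",r,[plane(ci,*q,0.012).round(4).tolist() for q in bx])
    g=cv2.cvtColor(im,cv2.COLOR_BGR2GRAY)
    x0,y0,x1,y1=(390,200,420,230) if n=="top" else (300,240,322,260)
    k=(g[y0:y1,x0:x1]<70).astype(np.uint8)
    for c,s in comps(k,15): print(n,"hole",c+[x0,y0],s,plane(ci,*(c+[x0,y0]),0.09).round(4))
a=cv2.resize(T["im"][80:240,185:275],None,fx=3.6,fy=3.6,interpolation=2);b=cv2.resize(T["im"][125:265,350:450],None,fx=4.1,fy=4.1,interpolation=2)[:576]
b=cv2.copyMakeBorder(b,0,576-b.shape[0],0,0,0);cv2.imwrite("pics/crop1.png",np.hstack([a,b]))
E
```

```text
top red [227.22  19.61] [210   0  38  34 514] [0.8849 0.1893 0.059 ]
top red [261.65  19.6 ] [249   0  24  33 382] [0.8832 0.118  0.059 ]
top red [279.49  62.5 ] [271  42  18  43 421] [0.7919 0.0816 0.059 ]
top red [232.29 137.19] [223 128  19  19 267] [0.6391 0.1776 0.059 ]
top red [534.56 181.22] [532 174   6  16  50] [ 0.5419 -0.4199  0.059 ]
top red [547.02 182.96] [543 176  10  15  47] [ 0.5382 -0.4438  0.059 ]
block ((228.95970153808594, 171.37721252441406), (39.89180374145508, 101.10355377197266), 12.804265975952148) [[0.4813, 0.2513, 0.036], [0.6854, 0.2065, 0.036], [0.6654, 0.1255, 0.036], [0.4625, 0.1713, 0.036]]
box ((405.68450927734375, 195.01138305664062), (58.444313049316406, 93.53800964355469), 3.532294511795044) [[0.43, -0.1002, 0.09], [0.6098, -0.1147, 0.09], [0.6011, -0.2264, 0.09], [0.4222, -0.2103, 0.09]]
plate z 0.09017312991310061
board ((401.05389404296875, 198.66476440429688), (88.46124267578125, 125.77076721191406), 3.6913859844207764) [[0.3921, -0.0635, 0.012], [0.6534, -0.0845, 0.012], [0.6384, -0.2676, 0.012], [0.3791, -0.2431, 0.012]]
top hole [405.05 214.74] [  9   9  13  12 119] [ 0.4773 -0.1608  0.09  ]
side red [426.29 142.84] [ 391  115   69   57 1024] [0.8638 0.1179 0.059 ]
side red [341.11 143.43] [335 138  13  12 122] [0.6367 0.1751 0.059 ]
side red [384.87 392.95] [377 387  17  13  77] [ 0.5377 -0.445   0.059 ]
side hole [310.77 250.24] [ 6  6 11  9 75] [ 0.4761 -0.1628  0.09  ]
```

View pics/crop1.png

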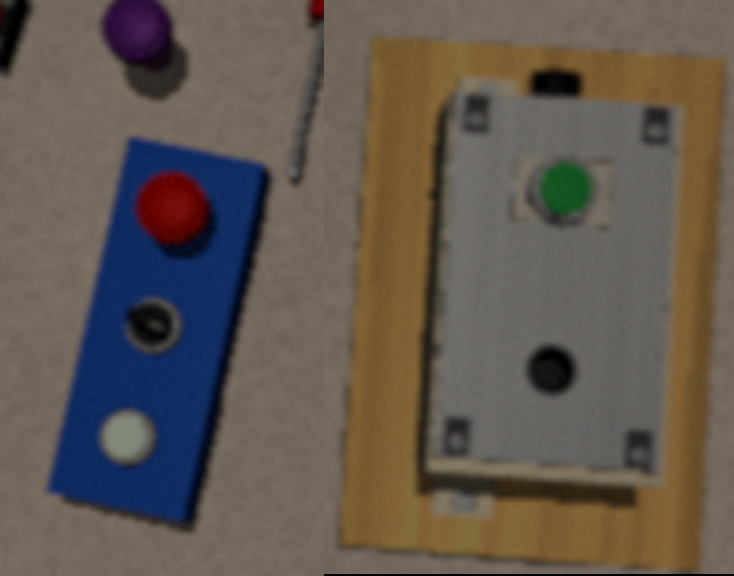

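The crop confirms it: the red mushroom head in the blue block is the part (full-frame pixel 232,137), and the purple one is outside the block. The plate's hole is at full-frame pixel (405,215). Moving above the button now.

```bash
python3 -m handwheel '[[0.087,-0.0506,-0.0223,0,0,0,0],[0.087,-0.0506,-0.0223,0,0,0,0],[0.087,-0.0506,-0.0223,0,0,0,0],[0.087,-0.0506,-0.0223,0,0,0,0],[0.087,-0.0506,-0.0223,0,0,0,0],[0.087,-0.0506,-0.0223,0,0,0,0],[0.087,-0.0506,-0.0223,0,0,0,0],[0.087,-0.0506,-0.0223,0,0,0,0],[0.087,-0.0506,-0.0223,0,0,0,0],[0.087,-0.0506,-0.0223,0,0,0,0],[0.087,0,0,0,0,0,-7.5],[0.087,0,0,0,0,0,-7.5]]' 30
python3 - <<'E'
from m import *
import time
s=st();im,d,ci=grab("wrist");cv2.imwrite("pics/w1.png",im)
print((-np.array(ci["R"]).T@ci["t"]).round(3))
for c,q in comps(red(im)): print(c,q,plane(ci,*c,0.063).round(4),pt(ci,*c,d[int(c[1]),int(c[0])]).round(4))
E
```

```text
time: 1.6
position: [0.6381, 0.1761, 0.2216]
tool_rot: [-0.26, -3.129, 0.001]
ft_force: [-0.6, 1.5, 1.1]
grip_width: 0.998
grip_force: 0.0
1.6 [0.6381 0.1761 0.2216] [-2.600e-01 -3.129e+00  1.000e-03] [-0.6  1.5  1.1] 0.998 0.0
[0.562 0.19  0.384]
[322.41 165.38] [308 159  28  14 148] [0.6262 0.184  0.063 ] [0.6248 0.1841 0.0699]
[316.96 187.44] [296 178  43  22 717] [0.6458 0.1757 0.063 ] [0.6435 0.1761 0.0718]
[264.83 331.8 ] [255 311  21  45 841] [0.7902 0.0965 0.063 ] [0.8174 0.0854 0.0248]
[332.68 337.28] [283 330 100  16 193] [0.8084 0.1652 0.063 ] [0.8558 0.1605 0.0012]
```

View pics/w1.png

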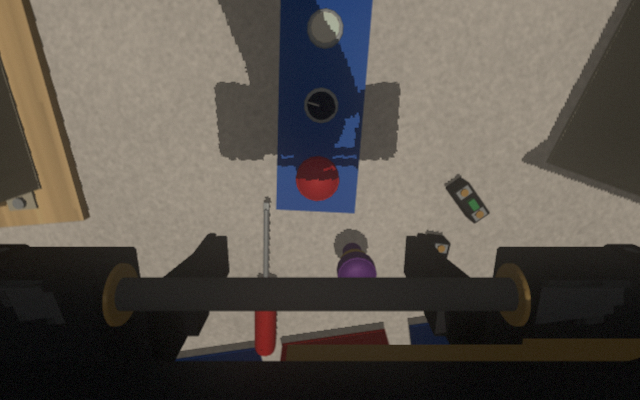

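The wrist view shows the red head centred at about (318,179), which agrees with the top view to 1–2 mm. The fingers clear everything, so I'll descend and grip.

```bash
python3 -m handwheel '[[0.087,0,0.001,0.045,0,0,0],[0.087,0,0,0.045,0,0,0],[0.087,0,0,0.045,0,0,0],[0.087,0,0,0.03,0,0,0],[0.087,0,0,0.015,0,0,0],[0.06,0,0,0,0,0,0],[0.03,0,0,0,0,0,0],[0.03,0,0,0,0,0,0],[0.03,0,0,0,0,0,0],[0.03,0,0,0,0,0,0]]' 30
python3 -c "
from h import *
s=st()"
```

```text
time: 2.9
position: [0.6384, 0.1784, 0.0431]
tool_rot: [0.263, 3.13, 0.001]
ft_force: [0.2, 0.1, 0.6]
grip_width: 0.518
grip_force: 0.0
2.9 [0.6384 0.1784 0.0431] [2.63e-01 3.13e+00 1.00e-03] [0.2 0.1 0.6] 0.518 0.0
```

```bash
python3 -m handwheel '[[0.03,0,0,0.002,0,0,0],[0.03,0,0,0,0,0,0],[0.03,0,0,0,0,0,0],[0.03,0,0,0,0,0,0]]' 30
python3 -m handwheel '[[0.03,0,0,-0.01,0,0,0],[0.03,0,0,-0.03,0,0,0],[0.03,0,0,-0.05,0,0,0],[0.03,0,0,-0.05,0,0,0],[0.03,0,0,0,0,0,0]]'
python3 - <<'E'
from m import *
s=st()
im,d,ci=grab("side");cv2.imwrite("pics/s2.png",cv2.resize(im[60:200,250:430],None,fx=4,fy=4))
E
```

```text
time: 3.4
position: [0.6385, 0.1779, 0.0422]
tool_rot: [0.264, 3.13, -0.0]
ft_force: [-2.5, -1.3, 6.9]
grip_width: 0.443
grip_force: 30.0
time: 4.03
position: [0.6411, 0.1792, 0.1865]
tool_rot: [0.263, 3.121, 0.007]
ft_force: [0.3, 0.4, -1.5]
grip_width: 0.452
grip_force: 30.0
4.03 [0.6411 0.1792 0.1865] [0.263 3.121 0.007] [ 0.3  0.4 -1.5] 0.452 30.0
```

View pics/s2.png

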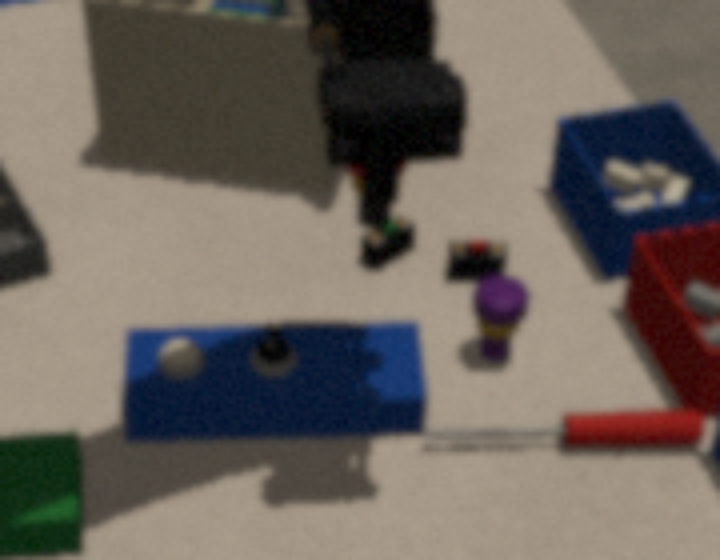

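The button is held, and the white reset button and black selector are still in the block. Moving above the plate's hole at this height, with the foot about 60 mm above the plate.

```bash
python3 -m handwheel '[[0.03,0.0105,-0.0364,0,0,0,0],[0.03,0.0105,-0.0364,0,0,0,0],[0.03,0.0105,-0.0364,0,0,0,0],[0.03,0.0105,-0.0364,0,0,0,0],[0.03,0.0105,-0.0364,0,0,0,0],[0.03,0.0105,-0.0364,0,0,0,0],[0.03,0.0105,-0.0364,0,0,0,0],[0.03,0.0105,-0.0364,0,0,0,0],[0.03,0.0105,-0.0364,0,0,0,0],[0.03,0.0105,-0.0364,0,0,0,0],[0.03,0,0,0,0,0,0],[0.03,0,0,0,0,0,0]]'
python3 - <<'E'
from m import *
s=st();print(R.from_rotvec(s["tool_rot"]).as_matrix().round(4))
im,d,ci=grab("wrist");np.savez("w2.npz",im=im,d=d)
print("nominal hole px",proj(ci,[.477,-.162,.09]).round(1),"foot px",proj(ci,np.array(s["position"])-[0,0,.032]).round(1))
cv2.imwrite("pics/w2.png",im)
E
```

```text
time: 5.58
position: [0.4733, -0.1621, 0.1795]
tool_rot: [-0.263, -3.129, -0.001]
ft_force: [-0.3, 0.6, -0.9]
grip_width: 0.447
grip_force: 30.0
5.58 [ 0.4733 -0.1621  0.1795] [-2.630e-01 -3.129e+00 -1.000e-03] [-0.3  0.6 -0.9] 0.447 30.0
[[-9.860e-01  1.669e-01 -1.500e-03]
 [ 1.669e-01  9.860e-01  1.000e-03]
 [ 1.700e-03  7.000e-04 -1.000e+00]]
nominal hole px [316.5 206.3] foot px [315.4 230.8]
```

View pics/w2.png

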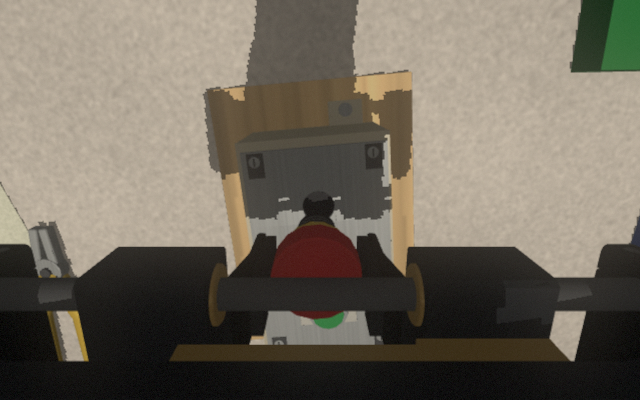

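The wrist view shows the hole at about (318,205), just ahead of the barrel (red head at 316,270) and partly hidden by it. I'll fit its visible arc.

```bash
python3 - <<'E'
from m import *
from scipy.optimize import least_squares
f=np.load("w2.npz");g=cv2.cvtColor(f["im"],cv2.COLOR_BGR2GRAY);ci=ctrl.camera_info("wrist")
m=(g<34).astype(np.uint8);print(g[205,285:350:3],g[180:222:3,318])
c,_=cv2.findContours(m[170:225,290:345],cv2.RETR_LIST,cv2.CHAIN_APPROX_NONE)
c=max(c,key=cv2.contourArea)[:,0]+[290,170]
p=np.array([plane(ci,*q,0.09)[:2] for q in c if q[1]<210])
r=least_squares(lambda x:np.hypot(*(p-x[:2]).T)-x[2],[.477,-.162,.012],loss="soft_l1",f_scale=.0005)
print(r.x.round(4),len(p),np.abs(r.fun).mean())
E
```

```text
[67 70 69 69 70 70 33 25 25 26 28 26 28 30 29 24 27 66 66 67 70 71] [68 65 67 64 50 52 51 26 28 26 25 26 36 35]
[ 0.4869 -0.1619  0.0153] 51 0.0015042514325689796
```

```bash
python3 - <<'E'
from m import *
from scipy.optimize import least_squares
f=np.load("w2.npz");g=cv2.cvtColor(f["im"],cv2.COLOR_BGR2GRAY);ci=ctrl.camera_info("wrist")
pts=[]
for v in range(188,215):
    w=np.where(g[v,295:342]<59)[0]+295
    if len(w)>6: pts+=[(w[0]-.5,v),(w[-1]+.5,v)];print(v,w[0],w[-1],end="; ")
p=np.array([plane(ci,*q,0.09)[:2] for q in pts])
for n in (range(len(p)),range(0,32)):
    q=p[list(n)]
    r=least_squares(lambda x:np.hypot(*(q-x[:2]).T)-x[2],[.477,-.162,.012],loss="soft_l1",f_scale=.0003)
    print(r.x.round(4),np.abs(r.fun).mean())
E
```

```text
192 313 324; 193 310 325; 194 309 327; 195 308 328; 196 307 330; 197 305 331; 198 305 331; 199 304 331; 200 304 332; 201 303 333; 202 303 334; 203 303 334; 204 302 334; 205 302 334; 206 302 334; 207 302 334; 208 303 333; 209 303 333; 210 304 332; 211 304 332; 212 305 331; 213 305 331; 214 306 330; [ 0.4772 -0.1605  0.0116] 0.0003155571491744626
[ 0.4782 -0.1606  0.0122] 0.00017693479034424877
```

The wrist view gives the hole at (0.477,-0.1605), the top view gives (0.4773,-0.1608), and the side view agrees within 2 mm. Approaching to just above the plate.

```bash
python3 -m handwheel '[[0.03,-0.0035,0.0017,0.02,0,0,0],[0.03,0,0,0.02,0,0,0],[0.03,0,0,0.012,0,0,0],[0.03,0,0,0,0,0,0],[0.03,0,0,0,0,0,0]]'
python3 - <<'E'
from m import *
s=st();s=st()
im,d,ci=grab("side");u,v=proj(ci,[.477,-.161,.11]).astype(int);print(u,v)
cv2.imwrite("pics/s3.png",cv2.resize(im[v-50:v+40,u-55:u+65],None,fx=6,fy=6,interpolation=cv2.INTER_CUBIC))
E
```

```text
time: 6.25
position: [0.478, -0.1618, 0.1291]
tool_rot: [0.263, 3.13, -0.0]
ft_force: [0.5, -0.4, -0.2]
grip_width: 0.451
grip_force: 30.0
6.25 [ 0.478  -0.1618  0.1291] [ 0.263  3.13  -0.   ] [ 0.5 -0.4 -0.2] 0.451 30.0
6.25 [ 0.478  -0.1618  0.1291] [ 0.263  3.13  -0.   ] [ 0.5 -0.4 -0.2] 0.451 30.0
310 244
```

View pics/s3.png

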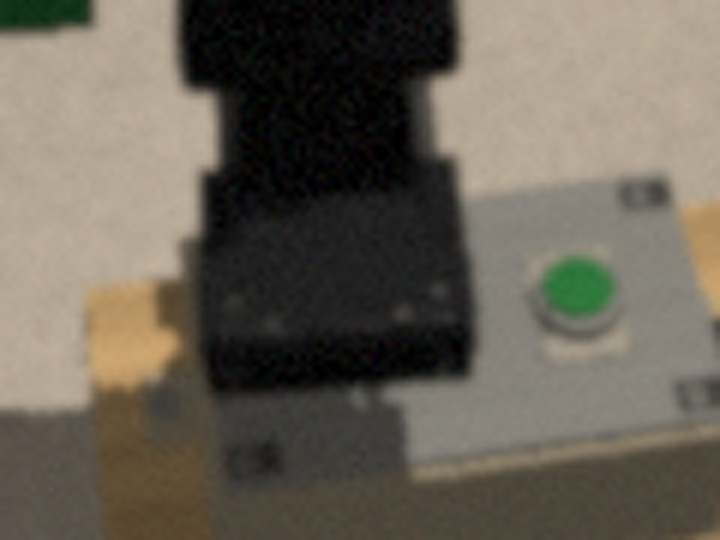

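The gripper body hides the hole in this view (the green button is clear at (575,285) in the crop), so I'll continue by feel in small steps.

```bash
python3 -m handwheel '[[0.03,0,0,0.002,0,0,0],[0.03,0,0,0.002,0,0,0],[0.03,0,0,0.001,0,0,0],[0.03,0,0,0,0,0,0]]'; python3 -m handwheel '[[0.03,0,0,0.001,0,0,0],[0.03,0,0,0,0,0,0]]';python3 -m handwheel '[[0.03,0,0,0.001,0,0,0],[0.03,0,0,0,0,0,0]]'
```

```text
time: 6.8
position: [0.4774, -0.1619, 0.1235]
tool_rot: [-0.264, -3.13, -0.0]
ft_force: [-1.1, 0.2, -0.5]
grip_width: 0.453
grip_force: 30.0
time: 7.05
position: [0.4774, -0.1619, 0.1225]
tool_rot: [-0.264, -3.13, -0.0]
ft_force: [0.4, -0.3, -1.0]
grip_width: 0.454
grip_force: 30.0
time: 7.3
position: [0.4774, -0.1619, 0.1215]
tool_rot: [-0.264, -3.13, -0.0]
ft_force: [1.2, 0.0, -0.5]
grip_width: 0.449
grip_force: 30.0
```

```bash
python3 -m handwheel '[[0.03,0,0,0.001,0,0,0],[0.03,0,0,0,0,0,0]]';python3 -m handwheel '[[0.03,0,0,0.0007,0,0,0],[0.03,0,0,0,0,0,0]]'
```

```text
time: 7.55
position: [0.4774, -0.1619, 0.1205]
tool_rot: [-0.264, -3.13, -0.0]
ft_force: [0.4, 1.0, -1.0]
grip_width: 0.446
grip_force: 30.0
time: 7.8
position: [0.4774, -0.1619, 0.1198]
tool_rot: [-0.264, -3.13, -0.0]
ft_force: [0.6, 0.2, -0.8]
grip_width: 0.449
grip_force: 30.0
```

```bash
python3 -m handwheel '[[0.03,0,0,0.001,0,0,0],[0.03,0,0,0,0,0,0]]' | sed -n '1,2p;4p';python3 -m handwheel '[[0.03,0,0,0.001,0,0,0],[0.03,0,0,0,0,0,0]]'| sed -n '1,2p;4p'
```

```text
time: 8.05
position: [0.4774, -0.1619, 0.1187]
ft_force: [1.0, 0.5, -1.4]
time: 8.3
position: [0.4774, -0.1619, 0.1178]
ft_force: [0.1, 0.2, -0.5]
```

```bash
python3 -m handwheel '[[0.03,0,0,0.0015,0,0,0],[0.03,0,0,0,0,0,0]]' | sed -n '1,2p;4p';python3 -m handwheel '[[0.03,0,0,0.0015,0,0,0],[0.03,0,0,0,0,0,0]]'| sed -n '1,2p;4p'
```

```text
time: 8.55
position: [0.4774, -0.1619, 0.1162]
ft_force: [0.1, 0.0, -0.1]
time: 8.8
position: [0.4774, -0.1619, 0.1147]
ft_force: [0.1, -0.4, -0.6]
```

The foot is 7 mm below the plate face with no resistance, so the barrel is in the hole. Pressing on in gentle steps.

```bash
python3 -m handwheel '[[0.03,0,0,0.0015,0,0,0],[0.03,0,0,0.0015,0,0,0],[0.03,0,0,0,0,0,0]]' | sed -n '1,2p;4p';python3 -m handwheel '[[0.03,0,0,0.0015,0,0,0],[0.03,0,0,0,0,0,0]]'| sed -n '1,2p;4p';python3 -m handwheel '[[0.03,0,0,0.0015,0,0,0],[0.03,0,0,0,0,0,0]]'| sed -n '1,2p;4p'
```

```text
time: 9.18
position: [0.4773, -0.1619, 0.1117]
ft_force: [-0.5, -0.1, 0.1]
time: 9.43
position: [0.4775, -0.1617, 0.1103]
ft_force: [0.7, 0.2, -1.3]
time: 9.68
position: [0.4777, -0.1614, 0.1089]
ft_force: [0.5, 1.2, -0.2]
```

```bash
python3 -m handwheel '[[0.03,0,0,0.0015,0,0,0],[0.03,0,0,0,0,0,0]]' | sed -n '1,2p;4p';python3 -m handwheel '[[0.03,0,0,0.0015,0,0,0],[0.03,0,0,0,0,0,0]]'| sed -n '1,2p;4p'
python3 - <<'E'
from m import *
s=st();print(np.round(s["torque"],2))
im,d,ci=grab("wrist");cv2.imwrite("pics/w4.png",cv2.resize(im[120:340,180:460],None,fx=2.7,fy=2.7))
E
```

```text
time: 9.93
position: [0.478, -0.1615, 0.1079]
ft_force: [0.5, 2.7, 5.1]
time: 10.18
position: [0.4784, -0.1616, 0.1069]
ft_force: [-0.2, 2.6, 7.6]
10.18 [ 0.4784 -0.1616  0.1069] [2.630e-01 3.129e+00 1.000e-03] [-0.2  2.6  7.6] 0.449 30.0
[ 0.71  0.08 -0.02]
```

View pics/w4.png

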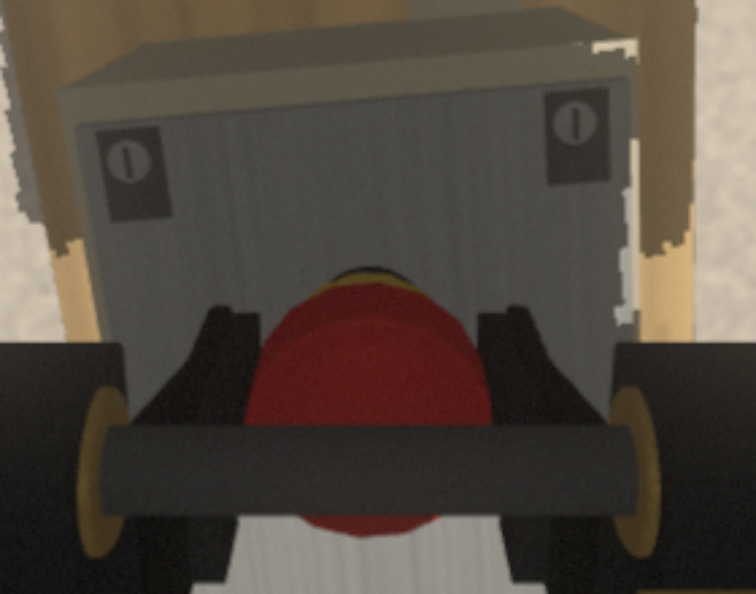

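The wrist view shows the barrel in the hole, the back edge of the hole at (372,270) in the crop, and the bezel still about 11 mm up. The clips are rubbing at 5–8 N, so I'll keep pressing.

```bash
for i in 1; do python3 -m handwheel '[[0.03,0,0,0.0015,0,0,0],[0.03,0,0,0,0,0,0]]' 40 | sed -n '1,2p;4p';python3 -m handwheel '[[0.03,0,0,0.0015,0,0,0],[0.03,0,0,0,0,0,0]]'| sed -n '1,2p;4p'; python3 -m handwheel '[[0.03,0,0,0.0015,0,0,0],[0.03,0,0,0,0,0,0]]'| sed -n '1,2p;4p'; done
```

```text
time: 10.48
position: [0.4785, -0.1617, 0.1059]
ft_force: [-1.2, 3.3, 9.9]
time: 10.72
position: [0.4782, -0.1617, 0.1038]
ft_force: [-0.5, 2.8, 5.9]
time: 10.98
position: [0.4783, -0.1617, 0.1023]
ft_force: [0.4, 2.2, 6.7]
```

```bash
python3 -m handwheel '[[0.03,0,0.0003,0.0015,0,0,0],[0.03,0,0,0,0,0,0]]' | sed -n '1,2p;4p';python3 -m handwheel '[[0.03,0,0,0.0015,0,0,0],[0.03,0,0,0,0,0,0]]'| sed -n '1,2p;4p'; python3 -m handwheel '[[0.03,0,0,0.001,0,0,0],[0.03,0,0,0,0,0,0]]'| sed -n '1,2p;4p'
```

```text
time: 11.22
position: [0.4784, -0.1616, 0.101]
ft_force: [-1.0, 2.9, 7.6]
time: 11.48
position: [0.4782, -0.1617, 0.0993]
ft_force: [0.2, 2.3, 5.4]
time: 11.72
position: [0.4784, -0.1616, 0.0988]
ft_force: [-1.4, 1.8, 9.3]
```

```bash
python3 -m handwheel '[[0.03,0,0,0.001,0,0,0],[0.03,0,0,0,0,0,0]]' | sed -n '1,2p;4p';python3 -m handwheel '[[0.03,0,0,0.0007,0,0,0],[0.03,0,0,0,0,0,0]]'| sed -n '1,2p;4p'
```

```text
time: 11.98
position: [0.4784, -0.1616, 0.0979]
ft_force: [-1.6, 2.7, 11.3]
time: 12.22
position: [0.4784, -0.1616, 0.0971]
ft_force: [-1.1, 2.2, 9.7]
```

```bash
python3 -m handwheel '[[0.03,0,0,0.0006,0,0,0],[0.03,0,0,0,0,0,0]]' | sed -n '1,2p;4p';python3 -m handwheel '[[0.03,0,0,0.0006,0,0,0],[0.03,0,0,0,0,0,0]]'| sed -n '1,2p;4p'
```

```text
time: 12.48
position: [0.4784, -0.1617, 0.0966]
ft_force: [-2.3, 2.5, 11.2]
time: 12.72
position: [0.4783, -0.1616, 0.096]
ft_force: [-2.7, 3.3, 10.7]
```

```bash
python3 -m handwheel '[[0.03,0,0,0.0005,0,0,0],[0.03,0,0,0,0,0,0]]' | sed -n '1,2p;4p';python3 -m handwheel '[[0.03,0,0,0.0005,0,0,0],[0.03,0,0,0,0,0,0]]'| sed -n '1,2p;4p'
```

```text
time: 12.98
position: [0.4783, -0.1616, 0.096]
ft_force: [-3.8, 3.1, 13.8]
time: 13.22
position: [0.4784, -0.1616, 0.096]
ft_force: [-5.3, 3.5, 17.7]
```

Motion has stopped at z = 0.0960, the expected home height, and the force rises with no travel, so the bezel is seated. Easing off, releasing and retreating straight up.

```bash
python3 -m handwheel '[[0.03,0,0,-0.001,0,0,0],[0.03,0,0,0,0,0,0]]' | sed -n '1,2p;4p'
python3 -m handwheel '[[0.07,0,0,0,0,0,0],[0.07,0,0,0,0,0,0],[0.07,0,0,0,0,0,0],[0.07,0,0,0,0,0,0],[0.07,0,0,0,0,0,0]]'
python3 -m handwheel '[[0.07,0,0,-0.01,0,0,0],[0.07,0,0,-0.03,0,0,0],[0.07,0,0,-0.05,0,0,0],[0.07,0,0,-0.05,0,0,0],[0.07,0,0.05,0,0,0,0],[0.07,0,0.06,0,0,0,0],[0.07,0,0.06,0,0,0,0],[0.07,0,0.06,0,0,0,0],[0.07,0,0,0,0,0,0]]'
python3 - <<'E'
from m import *
im,d,ci=grab("side");im2,d2,c2=grab("top")
a=cv2.resize(im[205:305,265:400],None,fx=5,fy=4.5,interpolation=2)[:, :640]
b=cv2.resize(im2[80:275,190:450],None,fx=1,fy=1)
cv2.imwrite("pics/f.png",cv2.resize(im[120:310,265:400],None,fx=4,fy=3.1))
for n,i,cc,dd in(("side",im,ci,d),("top",im2,c2,d2)):
    for c,q in comps(red(i)):
        X=plane(cc,*c,.117)
        if abs(X[1]+.161)<.05 and abs(X[0]-.477)<.05: print(n,c,q,X.round(4),pt(cc,*c,np.median(dd[int(c[1])-1:int(c[1])+2,int(c[0])-1:int(c[0])+2])).round(4))
E
```

```text
time: 13.48
position: [0.4783, -0.1616, 0.096]
ft_force: [-2.7, 2.9, 11.1]
time: 14.1
position: [0.4774, -0.1617, 0.0943]
tool_rot: [-0.264, -3.13, 0.0]
ft_force: [-0.5, 0.1, 1.1]
grip_width: 0.803
grip_force: 0.0
time: 15.22
position: [0.5159, 0.0714, 0.2349]
tool_rot: [0.248, 3.132, 0.003]
ft_force: [-0.2, -1.2, -0.2]
grip_width: 0.804
grip_force: 0.0
side [310.78 243.82] [302 235  19  19 279] [ 0.4765 -0.1652  0.117 ] [ 0.4757 -0.1702  0.1246]
top [407.23 213.94] [397 204  21  21 346] [ 0.4775 -0.1609  0.117 ] [ 0.477  -0.1596  0.1255]
```

View pics/f.png

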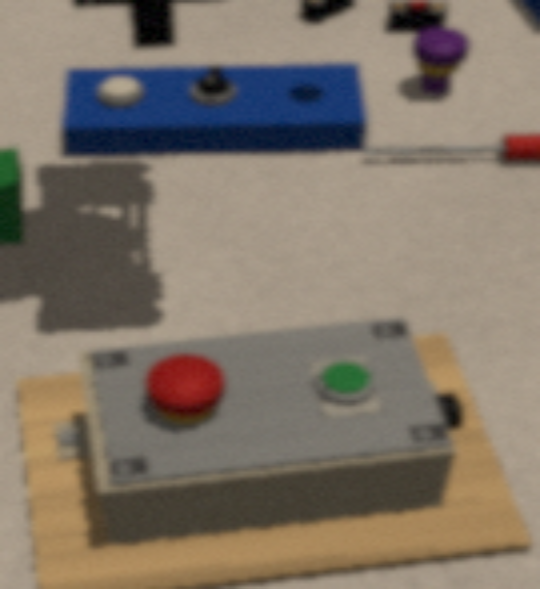

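The button is seated in the plate (crop 185,390). Its dome top reads 0.1255 m against 0.126 m expected, and both other operators are still in the block.

```bash
python3 -c "
from bench import ctrl
print(ctrl.close_job())"
```

```text
the job is handed in; nothing more can be done
None
```

The stop button is fitted in the plate hole with its bezel flush and has been released. Seating force peaked at about 18 N, the other two operators are still in the kit block, and the job was handed in at about 15 s of the 72 s allowed.

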